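Roll the test key flat and hold it in the guard interlock

ROBOT

A 6-joint arm with a two-finger parallel gripper is mounted at the origin on a cart in front of the work surface, level with it; the furniture and walls round the work are solid. World frame = base frame: x ahead of the robot, y to its left, z up, the work surface at z = 0. Lengths are in m, angles in degrees, forces in N, time in s.
With the tool pointing down it reaches from about 0.375 to 0.9 m from the base axis. Payload 3.1 kg.
Tool frame: the origin (TCP) lies on the centre line of the jaws, within the pads' length; the fingertips stand 19 mm ahead of it and the grasp point (between the pads) is the TCP; z points along the fingers, y is the direction in which the jaws open and shut (so a half turn about z gives the same grasp; the last joint's range is limited). The gripper opens to 87 mm and grips with 3 to 60 N. Pads are 19 mm wide; open, the fingers measure 117 mm over their backs; the gripper's body (75 mm by 190 mm) begins 51 mm behind the grasp point.
Start: joints at [-75.716, 30.224, 82.088, -0, 67.689, -10.227], TCP at [0.259, -0.569, 0.242] pointing down, gripper open.
Joint ranges: [-176.69, 176.69], [-43.24, 126.21], [12.49, 139.97], [-82, 262], [0, 151.66], [-163.58, 163.58]. Speed limits (degrees/s): [159.86, 159.86, 180, 180, 180, 180].

INTERFACE

Orientations are given as a 3x3 rotation matrix whose columns are the frame's x, y, z axes.
In Python, from rig import bot gives the robot as it stands.
- The arm moves only by the tool carry_out, never from a script. Its argument "targets" is a list of rows, each a list of 6 numbers: the shift along the tool's x, y, z each as a share of 200 mm, from -1 to 1, then the turn, a rotation vector about the tool's x, y, z each as a share of pi/2 rad, from -1 to 1. In form: [[dx, dy, dz, ax, ay, az], ...]. A call has 1 to 20 rows; each row is the pose to reach, as a shift and turn from the pose measured when the call began, along the tool's axes at that moment; what a row does not reach only later rows make up. A row lasts 1/8 s, in which the tool goes at most 62.5 mm and 10.7 degrees, less where a joint would pass 70% of its speed; a pose out of reach is approached as far as the arm can. A call with a number of a shift or a turn outside -1 to 1 is refused whole. A call with a gripper value outside its range is refused whole. "jaw" is the gripper's target within -1 to 1 (fully open at 1, half-way at 0, shut at -1), set as the call begins (left out, the last holds). The fingers move at their own pace and stop on an object; the grip force is fixed at half the most. Time passes only in rows, so rows that repeat a pose let the fingers close. It gives the time, the measured TCP pose, the force and the opening at its end, in the units of the state.
- bot.read_state(): the state, without advancing time (a new reading comes with each control period).
- bot.capture(name): name is "scene" or "top"; returns the picture (400x640x3 uint8, blue, green, red); there is no depth.
- bot.camera_info(name): a dict with "camera_matrix" (3x3 intrinsics, pixels), "view" (4x4, takes a point from world to camera coordinates). Camera axes: x right, y down, z forward; pixel columns grow to the right and rows downward; lengths in m; the calibration is good to about 2 mm. A picture is of the moment at which its call begins. camera_info takes no time and is no camera call.
- bot.hand_in(): hands the job in, once; it reports no verdict.
The state is a dict: "time_s": time; "joint_positions": joint angles; "qvel": joint speeds; "tau": joint torques, N m; "position": TCP position; "tcp_rot": TCP orientation; "force": force on the tool from outside, world axes, zero at the start; "moment": the same for the moment, N m; "opening": opening from 0.0 (shut) to 1.0 (fully open).
Only numpy, scipy, OpenCV 4.12 (cv2) and the standard library are available. Lean on these libraries where they do the work, as an engineer would, in place of code of your own. Each camera call takes 0.05 s, during which the arm holds its last target.

TASK

The guard interlock box needs its spring plunger held in while it is being tested. Roll the orange test key along the bench until its flat steel tongue lies level, then pick it up, pass the tongue through the slot in the front of the box and push it in until the red pointer on top stands over the green band; turn the key only on the bench, not in the air. Finish while still gripping the key and holding it there, clear of the bench, and leave the other things on the bench where they are.

Things in the scene. Friction and masses are not known exactly. Their poses are not given: they have to be found in the camera images.
- key_center (a point): Centre of the test key's plain round orange handle (diameter 40 mm, 100 mm long, black bands near its ends), on its axis, 20 mm above the bench as it lies; within 2 mm of the centre of mass. Loose, about 0.18 kg, rolls freely: 20 mm of travel turns it 1 rad. x runs along the handle to the tongue, y across the tongue's width, z through its thickness (up or down when level; either face up will do).
- key_tip (a point): Middle of the free end of the key's flat steel tongue (22 mm wide, 6 mm thick, 36 mm long, centred on the handle's axis), 86 mm from the handle's centre along +x; same axes. At the start the key lies on the bench, tongue pointing away from the robot and turned about 70 degrees from level.
- slot (a point): Centre of the slot's mouth in the front face of the grey interlock box, 75 mm above the bench. The slot lies level, 26 mm wide, 10 mm high (2 mm of room all round the tongue), in a face 10 mm thick with a yellow surround. x points straight into the slot, away from the robot; y along its width; z up. The handle's end, 36 mm behind the tongue's tip, stops against the face.
- plunger (a joint): White spring plunger 14 mm behind the slot's mouth, in m: 0 at rest, grows as the tongue pushes it in, 0.022 when the handle's end meets the face, at most 0.026. It carries the red pointer on top of the box: at the white marks at 0, over the green band from 0.013. It pushes back with about 2 N at first and 4 N when in.
- interlock: The interlock box, fixed: grey housing 90 mm deep, 110 mm wide, 105 mm high, on a dark foot plate 96 x 130 mm, 6 mm thick. Origin at the centre of its underside on the bench, 45 mm behind the front face; x from front to back, z up.
- bottle_center (a point): Bystander: small amber oil bottle with black cap, 32 mm across, 77 mm high, loose; its middle, 35 mm above the bench. Leave it alone.
- stamp_center (a point): Bystander: inspection stamp with wooden knob, 22 x 30 x 62 mm, loose; its middle. Leave it alone.
- block_center (a point): Bystander: light grey reference block 40 x 40 x 18 mm, loose; its middle. Leave it alone.
- tape_center (a point): Bystander: roll of black tape, 66 mm across, 19 mm high, lying flat, loose; its middle. Leave it alone.
There are look-alikes about, which are no part of the job. Several things look just like the part that bears key_center: the one meant starts farthest to the robot's right. There is more than one size of the interlock; the job needs the larger.

How it is judged:
By the outcome, as a careful person would: the job done as asked, in the order asked, and still so for the second after the job is handed in, while the arm keeps its last pose, push and grip.
It also fails if it takes over 51 s, if anything falls off the work surface, if the arm or the gripper's body presses on something with over 40 N, if the wrist force passes 120 N, or if a joint passes its speed limit or range.

## Working session

There is one attempt and no reset: what is moved stays moved. The work goes in short steps, Python scripts to look and compute and a tool call to move; the robot and the scene stay as the last step left them, time stands still between calls to the robot, and variables do not carry over. Pictures are saved under pics/ and viewed, and the job is handed in when it is done.

Besides the shell and the picture viewer there is one more tool, called after "Request:" by a JSON object that holds its "op" and its "data". carry_out: Moves the arm, as the interface text tells. Shift numbers are shares of 200 mm and turn numbers shares of pi/2 rad, none past 1 either way. Its arguments: {"type":"object","properties":{"targets":{"type":"array"},"jaw":{"type":"number"}},"required":["targets"]}

```bash
ls; mkdir -p pics; python3 - <<'E'
from rig import bot
import cv2,numpy as np
s=bot.read_state();print(s)
for n in("scene","top"):
    cv2.imwrite(f"pics/{n}0.png",bot.capture(n)); c=bot.camera_info(n); print(n,c)
E
```

```text
pics
{'time_s': 0.0, 'joint_positions': array([-7.57168207e+01,  3.02753552e+01,  8.21574418e+01, -2.09238197e-03,
        6.76879466e+01, -1.02267144e+01]), 'qvel': array([ 0.00827064,  0.03544933,  0.03228097,  0.03574511, -0.04178991,
       -0.03060362]), 'tau': array([ 2.65023664e-04, -4.40037704e+01, -1.76593834e+01,  6.33148011e-02,
        5.82917745e-02, -1.70504159e-04]), 'position': array([ 0.25913066, -0.56798498,  0.24060444]), 'tcp_rot': array([[ 9.09883977e-01,  4.14862440e-01, -5.52659336e-04],
       [ 4.14862668e-01, -9.09881767e-01,  2.03389271e-03],
       [ 3.40931036e-04, -2.07988411e-03, -9.99997779e-01]]), 'force': array([-0.49253356, -0.54515012,  0.37059832]), 'moment': array([0.02446023, 0.0558407 , 0.00350648]), 'opening': 0.9983090410047115}
scene {'camera_matrix': array([[510.47091813,   0.        , 328.08223967],
       [  0.        , 510.47091813, 190.95587384],
       [  0.        ,   0.        ,   1.        ]]), 'view': array([[-0.75220161, -0.65858288,  0.02147838,  0.40811982],
       [-0.41087543,  0.44330064, -0.79665922,  0.29917716],
       [ 0.51514475, -0.60807329, -0.60404699,  1.0675267 ],
       [ 0.        ,  0.        ,  0.        ,  1.        ]])}
top {'camera_matrix': array([[406.59199331,   0.        , 333.46626915],
       [  0.        , 406.59199331, 204.91376935],
       [  0.        ,   0.        ,   1.        ]]), 'view': array([[ 0.00954936, -0.99934567,  0.03488604, -0.03596448],
       [-0.98395831, -0.01560615, -0.17771465,  0.57746864],
       [ 0.17814281, -0.03262935, -0.98346351,  1.09466191],
       [ 0.        ,  0.        ,  0.        ,  1.        ]])}
```

View pics/scene0.png

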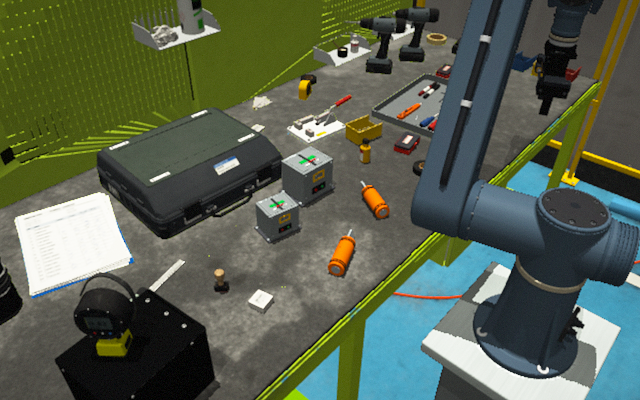

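View pics/top0.png

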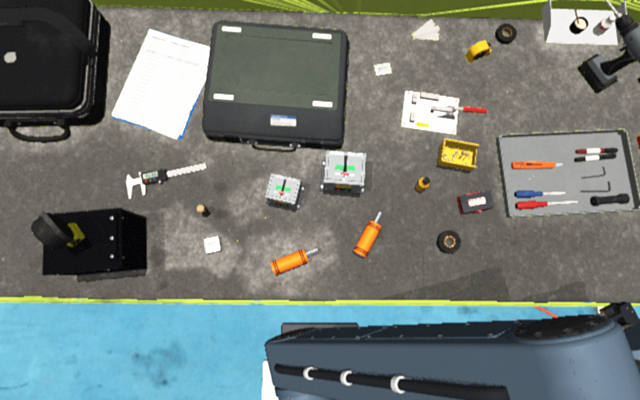

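```bash
cat > h.py <<'E'
import numpy as np,cv2
from rig import bot
def ray(n,u,v):
    c=bot.camera_info(n);K=c["camera_matrix"];V=c["view"];R=V[:3,:3];t=V[:3,3]
    o=-R.T@t; d=R.T@np.linalg.inv(K)@np.array([u,v,1.]); return o,d
def onz(n,u,v,z):
    o,d=ray(n,u,v); return o+d*(z-o[2])/d[2]
def proj(n,p):
    c=bot.camera_info(n);q=c["view"][:3,:3]@np.asarray(p)+c["view"][:3,3];q=c["camera_matrix"]@q;return q[:2]/q[2]
def two(a,b):
    (o1,d1),(o2,d2)=ray("top",*a),ray("scene",*b)
    s=np.linalg.lstsq(np.c_[d1,-d2],o2-o1,rcond=None)[0]
    p,q=o1+s[0]*d1,o2+s[1]*d2
    return (p+q)/2,np.linalg.norm(p-q)
def crop(im,x0,y0,x1,y1,s,f):
    cv2.imwrite(f,cv2.resize(im[y0:y1,x0:x1],None,fx=s,fy=s,interpolation=cv2.INTER_NEAREST))
E
python3 - <<'E'
from h import *
t=cv2.imread("pics/top0.png");s=cv2.imread("pics/scene0.png")
crop(t,300,140,400,265,4,"pics/a.png");crop(t,300,140,400,265,4,"pics/a.png")
a=cv2.resize(t[140:265,315:415],None,fx=4.5,fy=4.5,interpolation=0)
b=cv2.resize(s[140:225,270:395],None,fx=6,fy=6,interpolation=0)
cv2.imwrite("pics/a.png",a);cv2.imwrite("pics/b.png",b)
for n,im in(("top",t),("scene",s)):
    h=cv2.cvtColor(im,cv2.COLOR_BGR2HSV)
    m=cv2.inRange(h,(5,150,90),(18,255,255))
    cs,_=cv2.findContours(m,0,2)
    for c in cs:
        if cv2.contourArea(c)>60:print(n,cv2.contourArea(c),cv2.minAreaRect(c),onz(n,*cv2.minAreaRect(c)[0],.03 if n=="top" else .02))
E
```

```text
top 444.0 ((288.94830322265625, 261.6206970214844), (14.112845420837402, 36.58198165893555), 68.1985855102539) [0.4188585  0.09360328 0.03      ]
top 462.0 ((367.0675048828125, 238.43600463867188), (14.294116973876953, 36.588233947753906), 28.072484970092773) [ 0.4866032 -0.1258826  0.03     ]
top 222.5 ((533.0, 165.0), (6.0, 42.0), 90.0) [ 0.71231116 -0.62350306  0.03      ]
scene 63.5 ((426.9436340332031, 295.7586669921875), (68.06613159179688, 4.562592506408691), 2.563770055770874) [0.19906689 0.06387657 0.02      ]
scene 581.5 ((341.31475830078125, 255.13772583007812), (16.605350494384766, 41.22707748413086), 23.629377365112305) [0.41909267 0.09388522 0.02      ]
scene 452.0 ((375.040283203125, 200.77183532714844), (36.373897552490234, 14.746174812316895), 55.00797653198242) [ 0.48620287 -0.12827331  0.02      ]
scene 105.5 ((408.25201416015625, 110.864013671875), (5.755344390869141, 25.487953186035156), 55.304847717285156) [ 0.70888357 -0.61764034  0.02      ]
```

View pics/a.png

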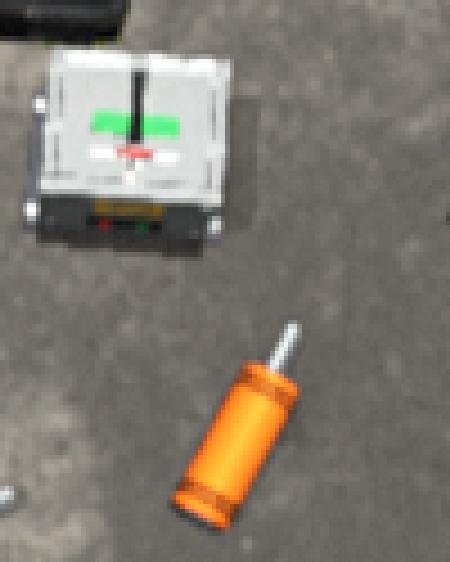

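View pics/b.png

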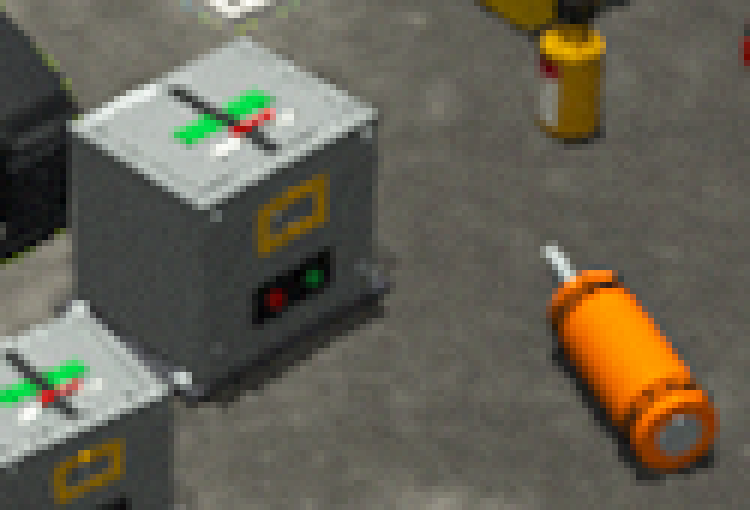

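```bash
python3 - <<'E'
from h import *
t=cv2.imread("pics/top0.png");s=cv2.imread("pics/scene0.png")
for n,im in(("top",t),("scene",s)):
    h=cv2.cvtColor(im,cv2.COLOR_BGR2HSV)
    m=cv2.inRange(h,(17,90,60),(32,255,255))
    cs,_=cv2.findContours(m,0,2)
    for c in cs:
        x,y,w,hh=cv2.boundingRect(c)
        if 280<x<350 and 150<y<200: print(n,"yellow",x,y,w,hh,cv2.contourArea(c),cv2.minAreaRect(c))
print(two((343.4,186.4),(318.8,176)), onz("scene",318.8,176,.075))
# top corners of big box in top view & scene (z=.105)
for p in((60,55),(228,62),(220,205),(40,190)): print("topcorner",onz("top",315+(p[0])/4.5,140+p[1]/4.5,.105))
for p in((242,40),(375,118),(207,205),(72,128)): print("sc corner",onz("scene",270+p[0]/6,140+p[1]/6,.105))
for p in((258,210),(328,177),(328,222),(258,255)): print("yel", 270+p[0]/6,140+p[1]/6)
print(two((367.07,238.4),(375.04,200.8)))
a=cv2.resize(t[208:230,366:390],None,fx=24,fy=24,interpolation=0)
b=cv2.resize(s[175:195,355:380],None,fx=24,fy=24,interpolation=0)
cv2.imwrite("pics/tt.png",a);cv2.imwrite("pics/ts.png",b)
E
```

```text
top yellow 336 184 16 5 31.5 ((343.4482727050781, 186.12069702148438), (15.031233787536621, 3.155728578567505), 4.763641834259033)
scene yellow 312 169 13 14 88.5 ((318.31134033203125, 175.16038513183594), (7.7702860832214355, 15.929085731506348), 60.945396423339844)
scene yellow 309 160 1 1 0.0 ((309.0, 160.0), (0.0, 0.0), 0.0)
(array([ 0.62705592, -0.0554837 ,  0.07213173]), np.float64(0.000726862081791952)) [ 0.62404185 -0.05262719  0.075     ]
topcorner [ 0.71550836 -0.01134672  0.105     ]
topcorner [ 0.71316831 -0.11443787  0.105     ]
topcorner [ 0.62316541 -0.10917478  0.105     ]
topcorner [ 6.30525982e-01 -2.81837488e-04  1.05000000e-01]
sc corner [ 0.70867609 -0.11046603  0.105     ]
sc corner [ 0.61999174 -0.1032228   0.105     ]
sc corner [ 0.62888532 -0.00192328  0.105     ]
sc corner [ 0.71418587 -0.0041765   0.105     ]
yel 313.0 175.0
yel 324.6666666666667 169.5
yel 324.6666666666667 177.0
yel 313.0 182.5
(array([ 0.48687186, -0.12756313,  0.02010655]), np.float64(0.0019141227780957984))
```

View pics/tt.png

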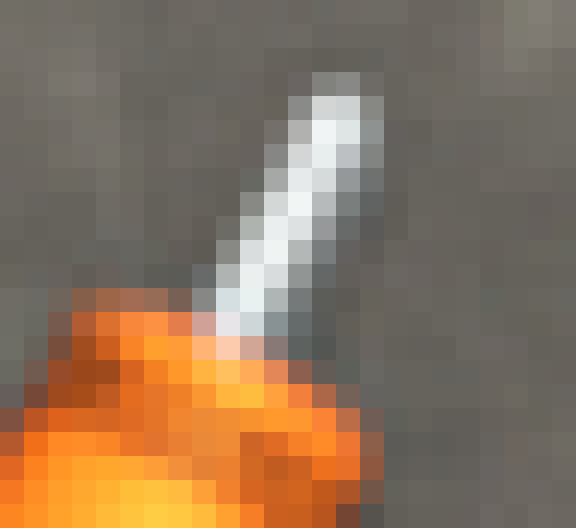

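View pics/ts.png

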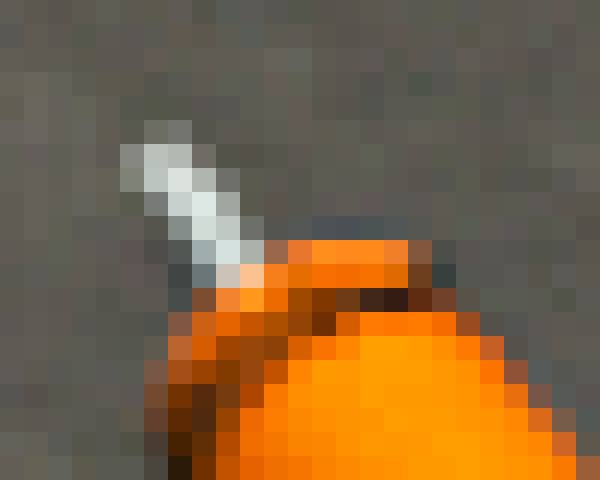

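```bash
cat >> h.py <<'E'
from scipy.spatial.transform import Rotation as Ro
def down(yaw):
    a=np.radians(yaw);c,s=np.cos(a),np.sin(a)
    return np.array([[c,s,0],[s,-c,0],[0,0,-1.]])
def row(p,yaw):
    st=bot.read_state();R=st["tcp_rot"];d=R.T@(np.asarray(p)-st["position"])
    rv=Ro.from_matrix(R.T@down(yaw)).as_rotvec()
    print("row",np.round(np.r_[d/.2,rv/(np.pi/2)],4),"mm",np.linalg.norm(d)*1e3,"deg",np.degrees(np.linalg.norm(rv)))
def state():
    st=bot.read_state();R=st["tcp_rot"]
    print(st["time_s"],np.round(st["position"],4),"yaw",np.degrees(np.arctan2(R[1,0],R[0,0])).round(2),"tilt",np.round(R[:2,2],4),"F",st["force"].round(2),"op",round(st["opening"],4))
E
python3 - <<'E'
from h import *
t=cv2.imread("pics/top0.png");s=cv2.imread("pics/scene0.png")
def yaw(n,u,v,a,z,sgn=1):
    d=np.array([np.sin(np.radians(a)),-np.cos(np.radians(a))])*17
    p=onz(n,u+d[0],v+d[1],z);q=onz(n,u-d[0],v-d[1],z);e=p-q;return np.degrees(np.arctan2(e[1],e[0])),np.linalg.norm(e)
print("key yaw top",yaw("top",367.07,238.44,28.07,.022))
# tongue tip
print("tip top",onz("top",366+345/24,208+85/24,.025),"scene",onz("scene",355+158/24,175+145/24,.028))
e=onz("top",366+345/24,208+85/24,.028)-np.array([.4869,-.1276,.02]);print(np.degrees(np.arctan2(e[1],e[0])),np.linalg.norm(e))
d=np.array([np.cos(np.radians(55)),np.sin(np.radians(55))])*15
e=onz("scene",375.04-d[0],200.8-d[1],.02)-onz("scene",375.04+d[0],200.8+d[1],.02);print("key yaw scene",np.degrees(np.arctan2(e[1],e[0])))
# box top surface
g=cv2.cvtColor(t,cv2.COLOR_BGR2HSV)
m=cv2.inRange(g,(0,0,140),(180,70,255))
m[:, :318]=0;m[:,372:]=0;m[:148]=0;m[190:]=0
m=cv2.morphologyEx(m,cv2.MORPH_CLOSE,np.ones((7,7)))
cs,_=cv2.findContours(m,0,2);c=max(cs,key=cv2.contourArea);r=cv2.minAreaRect(c);print(cv2.contourArea(c),r)
P=np.array([onz("top",*q[0],.105)[:2] for q in c],np.float32)*1000;print(cv2.minAreaRect(P))
# green band
for n,im in(("top",t),("scene",s)):
    h=cv2.cvtColor(im,cv2.COLOR_BGR2HSV);m=cv2.inRange(h,(50,120,100),(75,255,255));ys,xs=np.nonzero(m)
    k=(xs>(320 if n=="top" else 285))&(xs<370)&(ys<178)
    k&=(ys>150)
    P=np.array([onz(n,x,y,.106)[:2] for x,y in zip(xs[k],ys[k])],np.float32)*1000
    print(n,k.sum(),cv2.minAreaRect(P),P.mean(0), cv2.PCACompute(P,None)[1])
row([.359,-.418,.24],0)
state()
E
```

```text
key yaw top (np.float64(-28.183959631755073), np.float64(0.09825641323122324))
tip top [ 0.56550667 -0.1655011   0.025     ] scene [ 0.5629179  -0.16597859  0.028     ]
-25.61513299523295 0.08699019700551144
key yaw scene -28.726790792296438
1415.0 ((344.5, 169.0), (40.0, 53.0), 90.0)
((669.2855834960938, -56.630035400390625), (113.12963104248047, 145.8948516845703), 0.934761643409729)
top 59 ((672.983154296875, -56.083988189697266), (47.005191802978516, 10.806905746459961), 86.18826293945312) [673.2726  -55.99015] [[ 0.05765839  0.9983364 ]
 [ 0.9983364  -0.05765839]]
scene 48 ((672.7850341796875, -56.660831451416016), (52.31439971923828, 12.830201148986816), 85.0046615600586) [671.9505  -56.77358] [[ 0.05804483  0.99831396]
 [ 0.99831396 -0.05804483]]
row [ 7.655e-01 -4.755e-01  4.500e-03 -1.200e-03  1.000e-04  2.724e-01] mm 180.2346535776893 deg 24.51347286425762
0.1 [ 0.2592 -0.5681  0.2407] yaw 24.51 tilt [-0.0005  0.0019] F [ 0.48  0.01 -0.39] op 1.0013
```

Request:
{"op": "carry_out", "data": {"targets": [[0.25,-0.16,0,0,0,0.09],[0.5,-0.32,0,0,0,0.18],[0.77,-0.48,0,0,0,0.27],[0.77,-0.48,0,0,0,0.27]], "jaw": 1}}

```text
time_s: 0.6
position: [0.3609, -0.4122, 0.2404]
tcp_rot: [[1.0, 0.009, -0.002], [0.009, -1.0, 0.005], [-0.002, -0.005, -1.0]]
force: [-0.3, -0.9, 0.2]
opening: 0.999
```

```bash
python3 -c "
from h import *
state(); row([.42,-.27,.2],-15); row([.487,-.1276,.13],-28)"
```

```text
0.6 [ 0.3609 -0.4122  0.2404] yaw 0.52 tilt [-0.0016  0.0054] F [-0.31 -0.91  0.17] op 0.9995
row [ 0.3021 -0.7073  0.2056 -0.0033  0.0014  0.1725] mm 159.21780382767582 deg 15.527263072810978
row [ 0.6441 -1.4143  0.5589 -0.0031  0.0018  0.3169] mm 330.29951148527056 deg 28.525724473138602
```

Request:
{"op": "carry_out", "data": {"targets": [[0.1,-0.24,0.07,0,0,0.06],[0.2,-0.48,0.14,0,0,0.12],[0.31,-0.72,0.21,0,0,0.17],[0.31,-0.72,0.21,0,0,0.17]]}}

```text
time_s: 1.1
position: [0.4212, -0.2644, 0.1979]
tcp_rot: [[0.968, -0.25, -0.005], [-0.25, -0.968, 0.009], [-0.007, -0.007, -1.0]]
force: [0.1, -0.5, -0.1]
opening: 0.998
```

```bash
python3 -c "
from h import *
state(); row([.487,-.1276,.12],-28)"
```

```text
1.1 [ 0.4212 -0.2644  0.1979] yaw -14.49 tilt [-0.0046  0.0086] F [ 0.09 -0.47 -0.07] op 0.9982
row [ 0.1501 -0.7419  0.3938 -0.004   0.0048  0.1501] mm 170.63830847136873 deg 13.51725543834621
```

Request:
{"op": "carry_out", "data": {"targets": [[0.05,-0.25,0.13,0,0,0.05],[0.1,-0.5,0.26,0,0,0.1],[0.15,-0.74,0.39,-0.004,0.005,0.15],[0.15,-0.74,0.39,-0.004,0.005,0.15],[0.15,-0.74,0.39,-0.004,0.005,0.15]]}}

```text
time_s: 1.72
position: [0.4875, -0.1297, 0.1209]
tcp_rot: [[0.883, -0.469, 0.001], [-0.469, -0.883, -0.001], [0.002, 0.0, -1.0]]
force: [0.6, -0.5, -0.2]
opening: 1.0
```

```bash
python3 - <<'E'
from h import *
state()
t=bot.capture("top");s=bot.capture("scene")
cv2.imwrite("pics/v.png",np.hstack([cv2.resize(t[140:290,300:430],None,fx=3,fy=3),cv2.resize(s[120:270,290:420],None,fx=3,fy=3)]))
row([.487,-.1276,.022],-28)
E
```

```text
1.725 [ 0.4875 -0.1297  0.1209] yaw -27.96 tilt [ 0.0014 -0.0013] F [ 0.6  -0.53 -0.23] op 1.0001
row [-9.400e-03 -1.070e-02  4.971e-01  2.000e-04 -1.700e-03 -1.000e-03] mm 99.46742416404007 deg 0.17642602200689345
```

View pics/v.png

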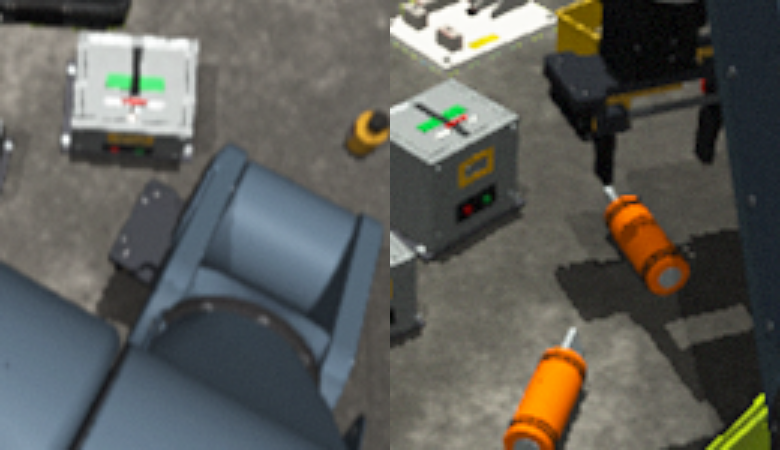

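Request:
{"op": "carry_out", "data": {"targets": [[-0.01,-0.01,0.12,0,0,0],[-0.01,-0.01,0.25,0,0,0],[-0.01,-0.01,0.37,0,0,0],[-0.01,-0.01,0.48,0,0,0],[-0.01,-0.01,0.495,0,0,0],[-0.01,-0.01,0.495,0,0,0]]}}

```text
time_s: 2.58
position: [0.4872, -0.1288, 0.023]
tcp_rot: [[0.882, -0.472, 0.003], [-0.472, -0.882, -0.002], [0.004, 0.0, -1.0]]
force: [0.3, -0.8, 0.5]
opening: 0.998
```

```bash
python3 - <<'E'
from h import *
state()
s=bot.capture("scene")
cv2.imwrite("pics/v2.png",cv2.resize(s[130:240,310:430],None,fx=5,fy=5))
row([.487,-.1276,.022],-28)
E
```

```text
2.575 [ 0.4872 -0.1288  0.023 ] yaw -28.16 tilt [ 0.0034 -0.0021] F [ 0.3  -0.81  0.53] op 0.9983
row [-0.0041 -0.0039  0.0065  0.0002 -0.0029 -0.0015] mm 1.7248017665684687 deg 0.29521717093153477
```

View pics/v2.png

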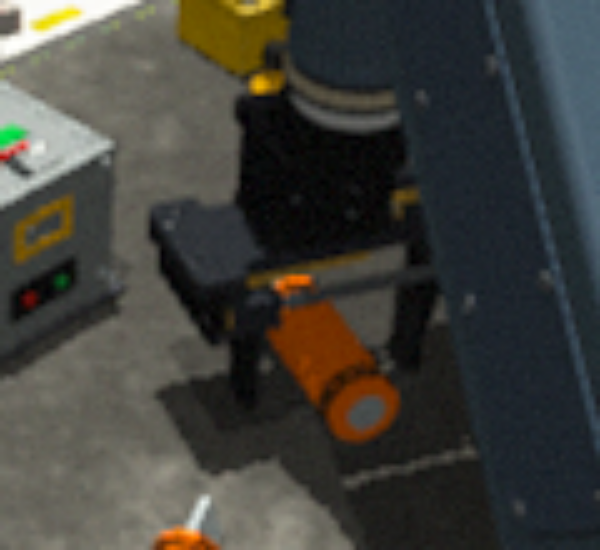

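Request:
{"op": "carry_out", "data": {"targets": [[0,0,0.005,0,0,0],[0,0,0.005,0,0,0],[0,0,0.005,0,0,0],[0,0,0.005,0,0,0],[0,0,0.005,0,0,0]], "jaw": 0.05}}

```text
time_s: 3.25
position: [0.4873, -0.1286, 0.0223]
tcp_rot: [[0.882, -0.471, 0.004], [-0.471, -0.882, -0.002], [0.004, 0.0, -1.0]]
force: [-0.4, 0.1, -0.4]
opening: 0.559
```

```bash
python3 - <<'E'
from h import *
state()
s=bot.capture("scene")
cv2.imwrite("pics/v3.png",cv2.resize(s[130:240,310:430],None,fx=5,fy=5))
E
```

```text
3.25 [ 0.4873 -0.1286  0.0223] yaw -28.13 tilt [ 0.0038 -0.0024] F [-0.41  0.07 -0.37] op 0.5588
```

View pics/v3.png

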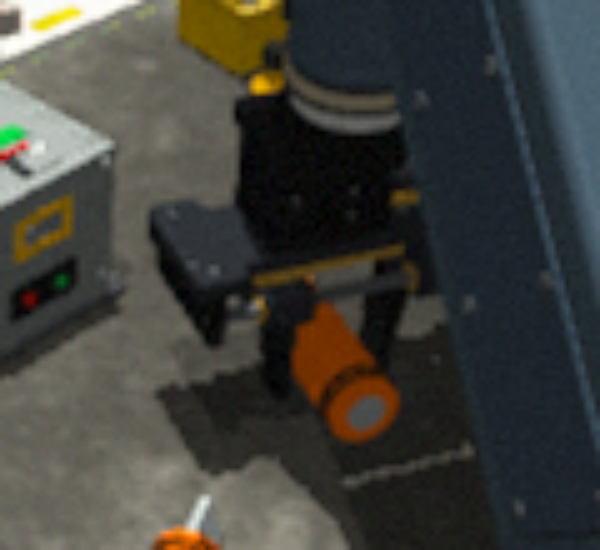

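Request:
{"op": "carry_out", "data": {"targets": [[0,0,0,0,0,0],[0,0,0,0,0,0],[0,0,0,0,0,0],[0,-0.01,0,0,0,0],[0,-0.02,0,0,0,0],[0,-0.03,0,0,0,0],[0,-0.04,0,0,0,0],[0,-0.05,0,0,0,0],[0,-0.06,0,0,0,0],[0,-0.07,0,0,0,0],[0,-0.08,0,0,0,0],[0,-0.09,0,0,0,0],[0,-0.1,0,0,0,0],[0,-0.11,0,0,0,0],[0,-0.12,0,0,0,0],[0,-0.125,0,0,0,0],[0,-0.125,0,0,0,0]], "jaw": -0.03}}

```text
time_s: 5.42
position: [0.4991, -0.1065, 0.0223]
tcp_rot: [[0.882, -0.471, 0.004], [-0.471, -0.882, -0.002], [0.004, 0.0, -1.0]]
force: [1.3, -0.1, 0.4]
opening: 0.481
```

```bash
python3 - <<'E'
from h import *
state()
s=bot.capture("scene")
cv2.imwrite("pics/v4.png",cv2.resize(s[130:240,310:430],None,fx=5,fy=5))
E
```

```text
5.425 [ 0.4991 -0.1065  0.0223] yaw -28.12 tilt [ 0.0038 -0.0023] F [ 1.29 -0.12  0.42] op 0.481
```

View pics/v4.png

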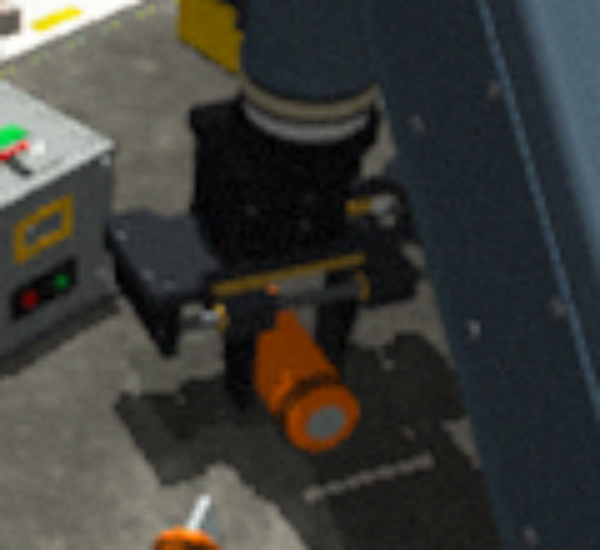

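Request:
{"op": "carry_out", "data": {"targets": [[0,0,0,0,0,0],[0,0,0,0,0,0],[0,0,0,0,0,0],[0,0,0,0,0,0],[0,0,-0.2,0,0,0],[0,0.0,-0.5,0,0,0],[0,0.3,-0.6,0,0,0],[0,0.6,-0.6,0,0,0],[0,0.9,-0.6,0,0,0],[0,1,-0.6,0,0,0]], "jaw": 0.8}}

```text
time_s: 6.72
position: [0.4032, -0.2857, 0.1427]
tcp_rot: [[0.88, -0.475, 0.005], [-0.475, -0.88, -0.004], [0.006, 0.001, -1.0]]
force: [0.3, -0.1, 0.0]
opening: 0.899
```

```bash
python3 - <<'E'
from h import *
state()
t=bot.capture("top");s=bot.capture("scene")
cv2.imwrite("pics/top5.png",t);cv2.imwrite("pics/scene5.png",s)
cv2.imwrite("pics/v5.png",np.hstack([cv2.resize(t[140:260,310:410],None,fx=4,fy=4,interpolation=0),cv2.resize(s[120:240,300:400],None,fx=4,fy=4,interpolation=0)]))
E
```

```text
6.725 [ 0.4032 -0.2857  0.1427] yaw -28.35 tilt [ 0.0047 -0.0039] F [ 0.29 -0.14  0.02] op 0.8995
```

View pics/v5.png

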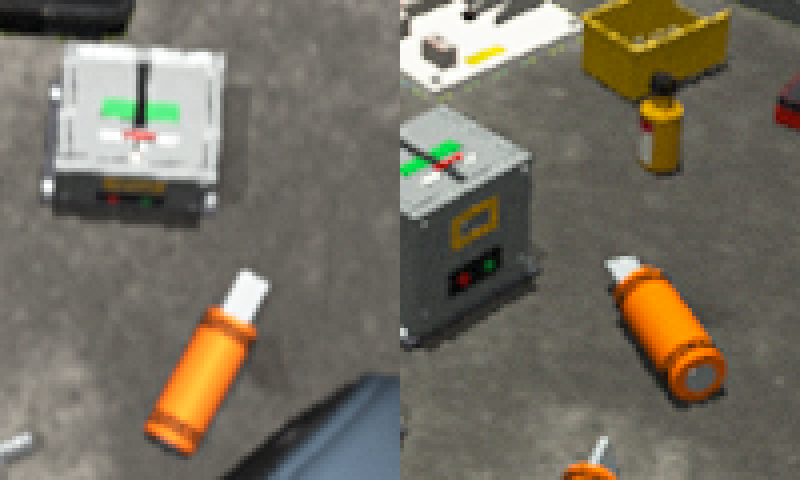

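```bash
python3 - <<'E'
from h import *
t=cv2.imread("pics/top5.png");s=cv2.imread("pics/scene5.png")
C={}
for n,im,lim in(("top",t,(330,200,390,270)),("scene",s,(350,170,390,230))):
    h=cv2.cvtColor(im,cv2.COLOR_BGR2HSV)
    m=cv2.inRange(h,(4,150,90),(20,255,255))
    cs,_=cv2.findContours(m,0,2)
    for c in cs:
        r=cv2.minAreaRect(c);u,v=r[0]
        if cv2.contourArea(c)>200 and lim[0]<u<lim[2] and lim[1]<v<lim[3]: print(n,r);C[n]=(u,v)
p,e=two(C["top"],C["scene"]);print("center",p,e)
print(onz("top",*C["top"],.022),onz("scene",*C["scene"],.02))
a=np.array([.4869,-.1276,0.02])
print("travel",(p-a)@np.array([.47,.883,0]))
cv2.imwrite("pics/tt5.png",cv2.resize(t[200:230,355:385],None,fx=20,fy=20,interpolation=0))
cv2.imwrite("pics/ts5.png",cv2.resize(s[178:200,345:375],None,fx=20,fy=20,interpolation=0))
E
```

```text
top ((359.7362365722656, 234.70416259765625), (14.155267715454102, 35.76067352294922), 28.300758361816406)
scene ((367.42303466796875, 202.88462829589844), (35.22346115112305, 14.699554443359375), 56.30992889404297)
center [ 0.49706992 -0.10667477  0.01964012] 0.0023973331311947085
[ 0.49782624 -0.10579356  0.022     ] [ 0.49577448 -0.10690582  0.02      ]
travel 0.023256839998944918
```

View pics/tt5.png

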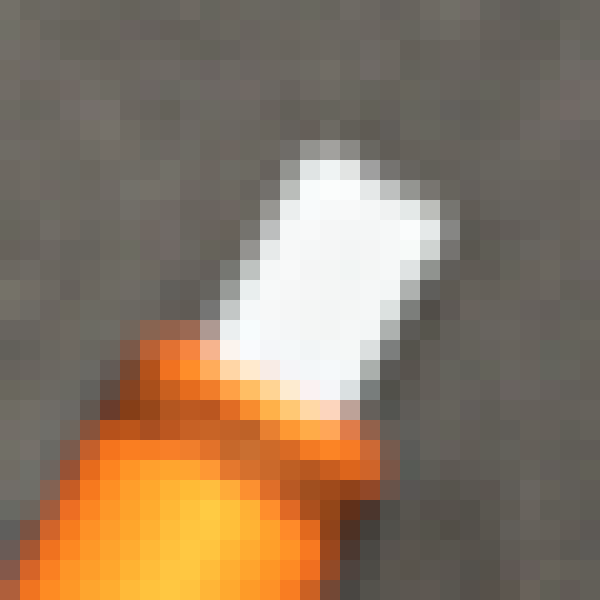

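View pics/ts5.png

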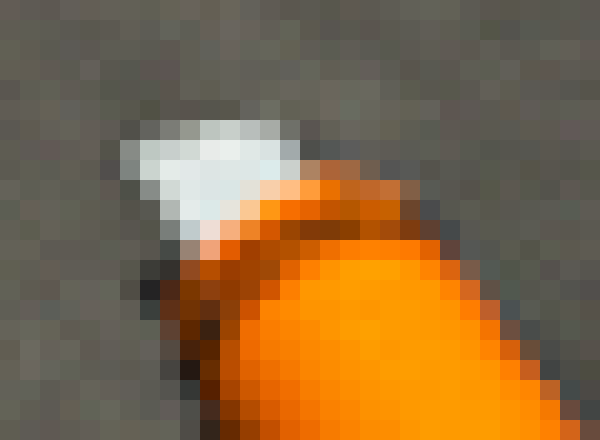

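```bash
python3 - <<'E'
from h import *
y=np.radians(-28.2);a=np.array([np.cos(y),np.sin(y),0]);l=np.array([-np.sin(y),np.cos(y),0]);z=np.array([0,0,1.])
c=np.array([.4972,-.1065,.02])
for f in range(-20,25,5):
    r=np.radians(f);w=np.cos(r)*l+np.sin(r)*z;nn=-np.sin(r)*l+np.cos(r)*z
    out=[f]
    for n in("scene","top"):
        L=proj(n,c+.086*a+.011*w+.003*nn);Rr=proj(n,c+.086*a-.011*w+.003*nn); B=proj(n,c+.05*a+.011*w+.003*nn)
        d=Rr-L;out+=[n,L.round(1),Rr.round(1),d.round(2),np.degrees(np.arctan2(d[1],d[0])).round(1)]
    print(*out)
E
```

```text
-20 scene [350.7 185.8] [357.6 182.3] [ 6.9  -3.56] -27.3 top [370.3 207.4] [376.9 210.3] [6.63 2.98] 24.2
-15 scene [350.7 185.6] [357.8 182.5] [ 7.05 -3.08] -23.6 top [370.3 207.3] [377.1 210.5] [6.72 3.18] 25.3
-10 scene [350.8 185.3] [357.9 182.7] [ 7.15 -2.57] -19.8 top [370.4 207.3] [377.2 210.6] [6.76 3.36] 26.4
-5 scene [350.8 185. ] [358.  182.9] [ 7.2  -2.05] -15.9 top [370.5 207.2] [377.2 210.7] [6.75 3.51] 27.5
0 scene [350.9 184.7] [358.1 183.2] [ 7.19 -1.5 ] -11.8 top [370.6 207.2] [377.3 210.8] [6.69 3.64] 28.5
5 scene [351.  184.4] [358.2 183.4] [ 7.13 -0.95] -7.6 top [370.7 207.2] [377.3 210.9] [6.58 3.73] 29.6
10 scene [351.2 184.1] [358.2 183.7] [ 7.01 -0.39] -3.2 top [370.9 207.2] [377.3 211. ] [6.41 3.8 ] 30.7
15 scene [351.4 183.8] [358.2 184. ] [6.83 0.18] 1.5 top [371.1 207.2] [377.3 211.1] [6.2  3.84] 31.8
20 scene [351.5 183.5] [358.2 184.3] [6.61 0.74] 6.4 top [371.3 207.3] [377.2 211.1] [5.94 3.85] 33.0
```

```bash
python3 - <<'E'
from h import *
s=cv2.cvtColor(cv2.imread("pics/scene5.png"),cv2.COLOR_BGR2GRAY).astype(float)
print(s[182:192,349:363].astype(int))
t=cv2.cvtColor(cv2.imread("pics/top5.png"),cv2.COLOR_BGR2GRAY).astype(float)
print(t[205:222,364:380].astype(int))
# coverage area in scene rows: sum of (v-bg)/(fg-bg) in top rows
X=[];Y=[]
for u in range(352,359):
    col=s[182:188,u];th=160
    for i in range(5):
        if col[i]<th<=col[i+1]: X.append(u);Y.append(182+i+(th-col[i])/(col[i+1]-col[i]));break
print(list(zip(X,np.round(Y,2))));k=np.polyfit(X[1:-1],Y[1:-1],1);print(np.degrees(np.arctan(k[0])))
E
```

```text
[[ 90  85  85  86  86  95  92  96  95  98 101  99 102 102]
 [ 93  89  86  80  85  84  84  85  99 107  96  97 103 105]
 [ 94  91  80  98 123 150 194 204 188 169 111  86  95 101]
 [ 95  82 137 196 205 214 234 237 229 223 168  78  86  92]
 [ 90  79 130 209 233 230 226 228 228 231 206 140 117 116]
 [ 93  89  78 138 214 229 226 226 225 215 203 174 136 119]
 [ 91  90  82  87 181 233 229 228 209 167 138 127 107 105]
 [ 92  88  85  83 124 200 225 191 152 114  87  74  73  78]
 [ 90  92  92  85  72 136 181 122  85  96 101 116 137 149]
 [ 92  91  85  59  49  90 100  82  87  91 125 151 163 169]]
[[104 105 105 105  99  96  99 100 101  97  97 100 100  97  95  97]
 [106 104 104 103 101  98  96 106  95  91  94 101 101  99  96  97]
 [107 102 103 103 104 108 147 161 137 103  94  97  99  99  99 100]
 [106 103 107 106  99 147 227 242 227 159 115 100  96  97  98 101]
 [104 104 105 101 112 188 250 252 251 231 191 148 117 100  97 100]
 [101 101 104 103 150 237 250 248 249 246 241 231 189 117  93  97]
 [102 100  99 115 189 247 249 246 245 245 247 251 232 134  89  91]
 [103  99  97 147 233 248 246 246 244 245 247 249 210 115  87  93]
 [100  96 118 193 246 249 245 245 244 245 247 226 146  93  92  92]
 [ 94 100 154 237 248 247 246 245 244 246 245 176  94  90  97  96]
 [ 92 117 198 247 248 246 245 244 245 246 223 125  78  90 100 100]
 [117 158 238 251 248 246 245 244 246 245 176  90  85  95  98 101]
 [159 195 245 250 246 247 244 246 247 222 125  83  93  95  98  99]
 [164 188 221 237 239 245 246 248 246 173  88  84  95  99  96  98]
 [135 150 179 199 218 237 244 246 222 123  80  89  95  98  98  96]
 [112 110 135 162 188 207 222 222 169  97  83  92  97  99  95  93]
 [121 123 120 119 150 171 185 184 148 109  94  95  97  97  94  93]]
[(352, np.float64(184.63)), (353, np.float64(184.45)), (354, np.float64(184.16)), (355, np.float64(183.69)), (356, np.float64(183.63)), (357, np.float64(183.69)), (358, np.float64(183.85))]
-11.627185673837356
```

```bash
python3 - <<'E'
from h import *
state();row([.4974,-.1061,.14],-28.2);row([.4974,-.1061,.021],-28.2)
E
```

```text
6.825 [ 0.4036 -0.2849  0.1424] yaw -28.37 tilt [ 0.0044 -0.0033] F [ 0.4  -0.13  0.73] op 0.8979
row [-1.1900e-02 -1.0093e+00  1.1300e-02  5.0000e-04 -3.4000e-03 -1.8000e-03] mm 201.89179643866777 deg 0.3542683094906777
row [-1.5100e-02 -1.0098e+00  6.0630e-01  5.0000e-04 -3.4000e-03 -1.8000e-03] mm 235.58737131831245 deg 0.3542683094906777
```

Request:
{"op": "carry_out", "data": {"targets": [[0,-0.3,0,0,0,0],[0,-0.6,0,0,0,0],[-0.01,-0.9,0.01,0,-0.003,0],[-0.012,-1,0.01,0,-0.003,-0.002],[-0.012,-1,0.01,0,-0.003,-0.002],[-0.012,-1,0.1,0,-0.003,-0.002],[-0.012,-1,0.1,0,-0.003,-0.002]]}}

```text
time_s: 7.7
position: [0.4952, -0.1077, 0.1214]
tcp_rot: [[0.881, -0.473, -0.003], [-0.473, -0.881, 0.0], [-0.003, 0.001, -1.0]]
force: [0.5, 0.2, 0.4]
opening: 0.9
```

```bash
python3 - <<'E'
from h import *
state();row([.4974,-.1061,.021],-28.2)
E
```

```text
7.7 [ 0.4952 -0.1077  0.1214] yaw -28.21 tilt [-0.0028  0.0002] F [0.52 0.18 0.4 ] op 0.8999
row [ 7.100e-03 -1.280e-02  5.019e-01  7.000e-04  1.700e-03 -2.000e-04] mm 100.42719207634751 deg 0.1640412219992596
```

Request:
{"op": "carry_out", "data": {"targets": [[0.007,-0.013,0.12,0,0.002,0],[0.007,-0.013,0.25,0,0.002,0],[0.007,-0.013,0.37,0,0.002,0],[0.007,-0.013,0.48,0,0.002,0],[0.007,-0.013,0.5,0,0.002,0],[0.007,-0.013,0.5,0,0.002,0],[0.007,-0.013,0.5,0,0.002,0]]}}

```text
time_s: 8.57
position: [0.498, -0.1065, 0.0223]
tcp_rot: [[0.881, -0.473, 0.002], [-0.473, -0.881, -0.002], [0.002, 0.001, -1.0]]
force: [0.1, 0.3, -1.2]
opening: 0.901
```

```bash
python3 - <<'E'
from h import *
state();row([.4974,-.1061,.021],-28.2)
E
```

```text
8.575 [ 0.498  -0.1065  0.0223] yaw -28.23 tilt [ 0.0016 -0.0021] F [ 0.14  0.33 -1.18] op 0.9007
row [-0.0036 -0.0004  0.0067  0.0007 -0.0015 -0.0003] mm 1.5248343762378131 deg 0.15400999476001984
```

Request:
{"op": "carry_out", "data": {"targets": [[0,0,0,0,0,0],[0,0,0,0,0,0],[0,0,0,0,0,0],[0,0,0,0,0,0],[0,0,0,0,0,0],[0,0,0,0,0,0],[0,0,0,0,0,0],[0,0,0,0,0,0]], "jaw": -1}}

```text
time_s: 9.57
position: [0.498, -0.1065, 0.0223]
tcp_rot: [[0.881, -0.473, 0.002], [-0.473, -0.881, -0.002], [0.002, 0.001, -1.0]]
force: [0.7, 0.7, -0.4]
opening: 0.452
```

```bash
python3 - <<'E'
from h import *
state();row([.4974,-.1061,.0223],-3.8)
s=bot.capture("scene")
cv2.imwrite("pics/v6.png",cv2.resize(s[130:240,310:430],None,fx=5,fy=5,interpolation=0))
E
```

```text
9.575 [ 0.498  -0.1065  0.0223] yaw -28.22 tilt [ 0.0015 -0.0021] F [ 0.74  0.72 -0.37] op 0.4522
row [-0.0034 -0.0003  0.      0.001  -0.0013 -0.2714] mm 0.678616708668847 deg 24.42424123444996
```

View pics/v6.png

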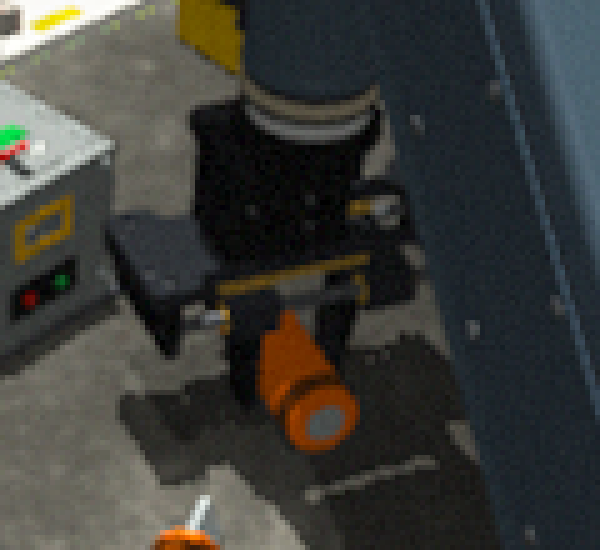

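Request:
{"op": "carry_out", "data": {"targets": [[0,0,0,0,0,-0.07],[0,0,0,0,0,-0.14],[0,0,0,0,0,-0.21],[0,0,0,0,0,-0.271],[0,0,0,0,0,-0.271],[0,0,0,0,0,-0.271]]}}

```text
time_s: 10.38
position: [0.498, -0.1065, 0.0223]
tcp_rot: [[0.998, -0.068, 0.002], [-0.068, -0.998, -0.002], [0.002, 0.002, -1.0]]
force: [0.5, 0.8, 1.2]
opening: 0.453
```

```bash
python3 - <<'E'
from h import *
state()
# pose with key center 105mm before slot along axis
S=np.array([.626,-.0535,.075]);y=np.radians(-3.8);a=np.array([np.cos(y),np.sin(y),0])
print("via",S-.125*a); row(np.r_[(S-.125*a)[:2],.077],-3.8)
E
```

```text
10.375 [ 0.498  -0.1065  0.0223] yaw -3.91 tilt [ 0.0017 -0.0021] F [0.51 0.85 1.19] op 0.4526
via [ 0.50127482 -0.04521576  0.075     ]
row [-0.0042 -0.3062 -0.274   0.0013 -0.0011 -0.0012] mm 82.17653203117092 deg 0.1902179812318975
```

Request:
{"op": "carry_out", "data": {"targets": [[0,0,-0.07,0,0,0],[0,0,-0.14,0,0,0],[0,-0.07,-0.21,0,0,0],[0,-0.14,-0.275,0,0,0],[0,-0.22,-0.275,0,0,0],[-0.004,-0.306,-0.275,0.001,-0.001,-0.001],[-0.004,-0.306,-0.275,0.001,-0.001,-0.001],[-0.004,-0.306,-0.275,0.001,-0.001,-0.001],[-0.004,-0.306,-0.275,0.001,-0.001,-0.001]]}}

```text
time_s: 11.5
position: [0.5013, -0.0457, 0.0769]
tcp_rot: [[0.998, -0.067, -0.0], [-0.067, -0.998, -0.0], [-0.0, 0.0, -1.0]]
force: [1.3, 0.4, -1.7]
opening: 0.449
```

```bash
python3 - <<'E'
from h import *
state()
t=bot.capture("top");s=bot.capture("scene")
cv2.imwrite("pics/top7.png",t);cv2.imwrite("pics/scene7.png",s)
cv2.imwrite("pics/v7.png",np.hstack([cv2.resize(t[150:250,310:390],None,fx=5,fy=5,interpolation=0),cv2.resize(s[140:240,290:370],None,fx=5,fy=5,interpolation=0)]))
E
```

```text
11.5 [ 0.5013 -0.0457  0.0769] yaw -3.86 tilt [-0.0001 -0.0004] F [ 1.25  0.45 -1.74] op 0.4491
```

View pics/v7.png

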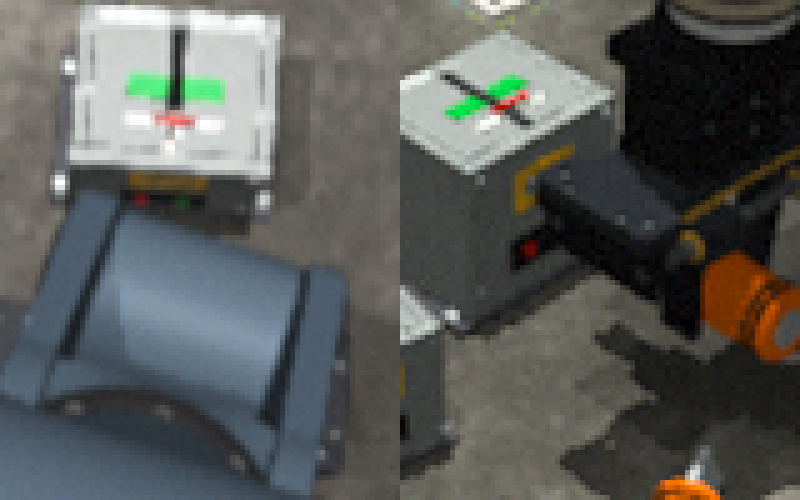

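```bash
python3 - <<'E'
from h import *
s=cv2.imread("pics/scene7.png")
cv2.imwrite("pics/v8.png",cv2.resize(s[175:225,340:390],None,fx=12,fy=12,interpolation=0))
y=np.radians(-3.86);a=np.array([np.cos(y),np.sin(y),0]);c=np.array([.5013,-.0457,.0746])
print("rear pred",proj("scene",c-.05*a), "TCP-based center",proj("scene",c),"slot",proj("scene",[.626,-.0535,.075]))
E
```

```text
rear pred [367.161683   205.10715818] TCP-based center [352.55865973 196.22862096] slot [318.47749483 175.57509891]
```

View pics/v8.png

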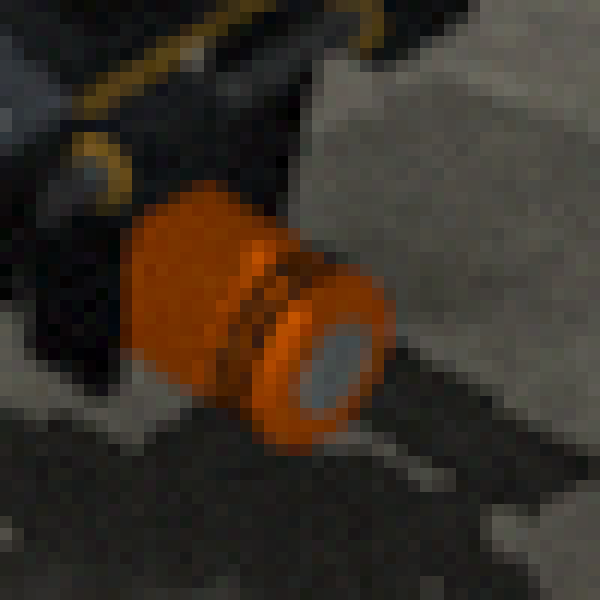

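Request:
{"op": "carry_out", "data": {"targets": [[0.05,-0.001,-0.002,0,0,0],[0.1,-0.001,-0.002,0,0,0],[0.15,-0.001,-0.002,0,0,0],[0.18,-0.001,-0.002,0,0,0],[0.2,-0.001,-0.002,0,0,0],[0.215,-0.001,-0.002,0,0,0],[0.23,-0.001,-0.002,0,0,0],[0.245,-0.001,-0.002,0,0,0],[0.245,-0.001,-0.002,0,0,0]]}}

```text
time_s: 12.72
position: [0.5505, -0.0489, 0.0775]
tcp_rot: [[0.998, -0.067, 0.0], [-0.067, -0.998, -0.001], [0.0, 0.001, -1.0]]
force: [0.0, 0.6, -2.3]
opening: 0.45
```

```bash
python3 - <<'E'
from h import *
state();print(bot.read_state()["moment"])
t=bot.capture("top");s=bot.capture("scene")
cv2.imwrite("pics/v9.png",np.hstack([cv2.resize(t[150:250,310:390],None,fx=5,fy=5,interpolation=0),cv2.resize(s[140:240,280:360],None,fx=5,fy=5,interpolation=0)]))
E
```

```text
12.725 [ 0.5505 -0.0489  0.0775] yaw -3.87 tilt [ 0.0003 -0.0005] F [ 0.04  0.64 -2.33] op 0.4504
[0.00780105 0.02624309 0.02040927]
```

View pics/v9.png

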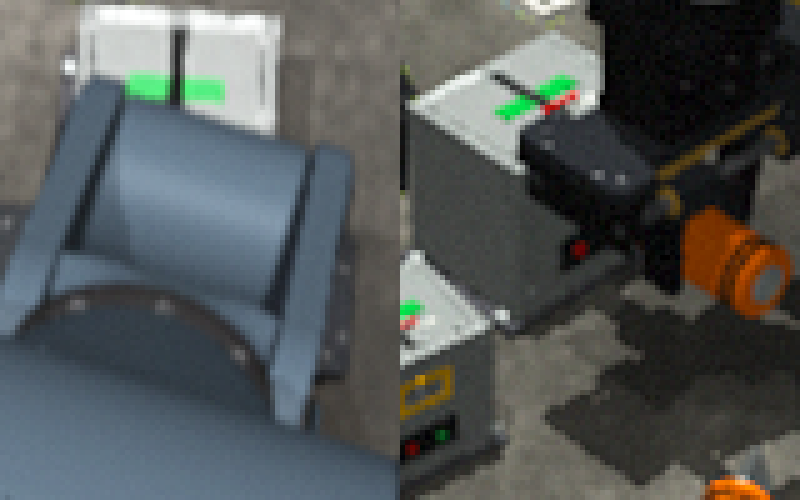

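Request:
{"op": "carry_out", "data": {"targets": [[0.015,0,0,0,0,0],[0.03,0,0,0,0,0],[0.045,0,0,0,0,0],[0.06,0,0,0,0,0],[0.06,0,0,0,0,0]]}}

```text
time_s: 13.45
position: [0.5617, -0.0496, 0.0772]
tcp_rot: [[0.998, -0.068, -0.001], [-0.068, -0.998, -0.0], [-0.001, 0.0, -1.0]]
force: [-2.1, -0.7, -1.5]
opening: 0.452
```

```bash
python3 - <<'E'
from h import *
state();print(bot.read_state()["moment"])
s=bot.capture("scene")
cv2.imwrite("pics/v10.png",cv2.resize(s[140:220,280:360],None,fx=7,fy=7,interpolation=0))
y=np.radians(-3.87);a=np.array([np.cos(y),np.sin(y),0]);p=bot.read_state()["position"]-[0,0,.0023]
print("rear pred",proj("scene",p-.05*a))
cv2.imwrite("pics/v10b.png",cv2.resize(s[170:220,335:385],None,fx=12,fy=12,interpolation=0))
E
```

```text
13.45 [ 0.5617 -0.0496  0.0772] yaw -3.87 tilt [-0.0014 -0.0001] F [-2.07 -0.71 -1.53] op 0.4516
[-0.014809    0.38749435 -0.03345484]
rear pred [349.53939701 194.3559344 ]
```

View pics/v10.png

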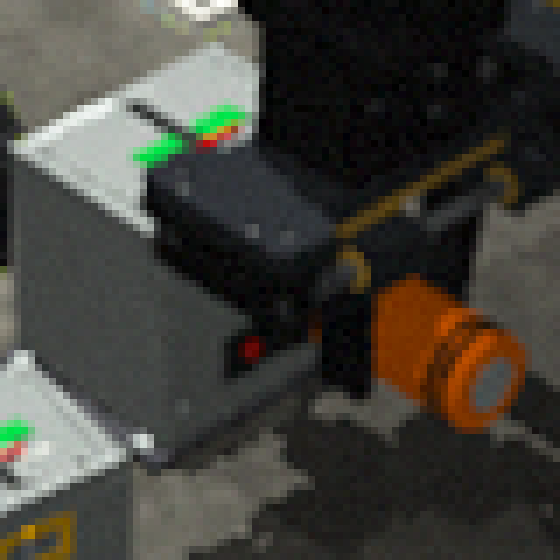

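View pics/v10b.png

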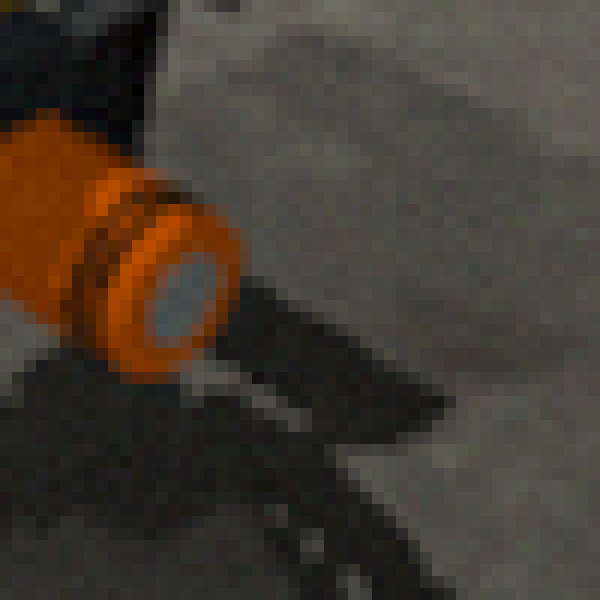

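Request:
{"op": "carry_out", "data": {"targets": [[0.015,0,0,0,0,0],[0.03,0,0,0,0,0],[0.045,0,0,0,0,0],[0.06,0,0,0,0,0],[0.06,0,0,0,0,0]]}}

```text
time_s: 14.12
position: [0.5736, -0.0503, 0.0771]
tcp_rot: [[0.998, -0.067, -0.002], [-0.067, -0.998, -0.0], [-0.002, 0.0, -1.0]]
force: [-3.3, -0.2, -1.0]
opening: 0.453
```

```bash
python3 - <<'E'
from h import *
state();print(bot.read_state()["moment"])
s=bot.capture("scene");t=bot.capture("top")
cv2.imwrite("pics/v11.png",np.hstack([cv2.resize(s[140:200,280:340],None,fx=6,fy=6,interpolation=0),cv2.resize(t[140:200,310:370],None,fx=6,fy=6,interpolation=0)]))
E
```

```text
14.125 [ 0.5736 -0.0503  0.0771] yaw -3.86 tilt [-0.0018 -0.0001] F [-3.29 -0.21 -1.04] op 0.4526
[-0.01434835  0.52954988 -0.05366567]
```

View pics/v11.png

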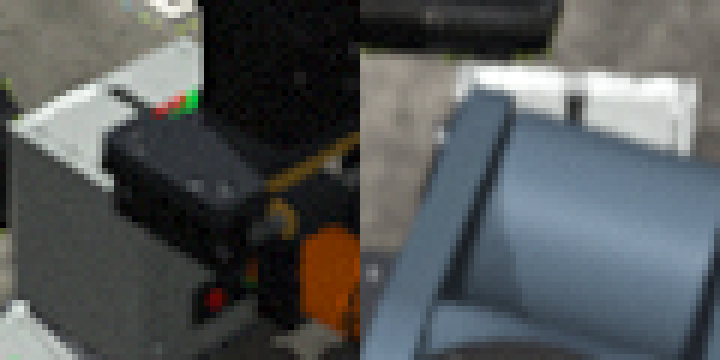

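Request:
{"op": "carry_out", "data": {"targets": [[0.01,0,0,0,0,0],[0.019,0,0,0,0,0],[0.019,0,0,0,0,0],[0.019,0,0,0,0,0]]}}

```text
time_s: 14.72
position: [0.577, -0.0506, 0.0771]
tcp_rot: [[0.998, -0.067, -0.002], [-0.067, -0.998, 0.0], [-0.002, 0.0, -1.0]]
force: [-2.9, 0.6, -0.8]
opening: 0.451
```

```bash
python3 - <<'E'
from h import *
state();print(bot.read_state()["moment"])
s=bot.capture("scene")
cv2.imwrite("pics/scene12.png",s)
cv2.imwrite("pics/v12.png",cv2.resize(s[140:200,280:360],None,fx=9,fy=9,interpolation=0))
h=cv2.cvtColor(s,cv2.COLOR_BGR2HSV)
m=(cv2.inRange(h,(0,120,100),(8,255,255))|cv2.inRange(h,(172,120,100),(180,255,255)))
m[165:]=0;m[:150]=0;m[:,:295]=0;m[:,325:]=0
ys,xs=np.nonzero(m);P=np.array([onz("scene",x,y,.108) for x,y in zip(xs,ys)])
y=np.radians(-3.87);a=np.array([np.cos(y),np.sin(y),0])
g=np.array([.6727,-.0563,0])
if len(P):print(len(P),P.mean(0),"red along rel band centre",(P.mean(0)-g)@a)
s0=cv2.imread("pics/scene0.png");h=cv2.cvtColor(s0,cv2.COLOR_BGR2HSV)
m=(cv2.inRange(h,(0,120,100),(8,255,255))|cv2.inRange(h,(172,120,100),(180,255,255)))
m[170:]=0;m[:150]=0;m[:,:295]=0;m[:,325:]=0
ys,xs=np.nonzero(m);P=np.array([onz("scene",x,y,.108) for x,y in zip(xs,ys)]);print("start",len(P),P.mean(0),(P.mean(0)-g)@a)
E
```

```text
14.725 [ 0.577  -0.0506  0.0771] yaw -3.87 tilt [-0.0023  0.    ] F [-2.92  0.57 -0.81] op 0.451
[-0.05177594  0.59637002 -0.0496747 ]
7 [ 0.67704085 -0.06068403  0.108     ] red along rel band centre 0.004626838943539287
start 10 [ 0.65756595 -0.05910845  0.108     ] -0.014909989490750002
```

View pics/v12.png

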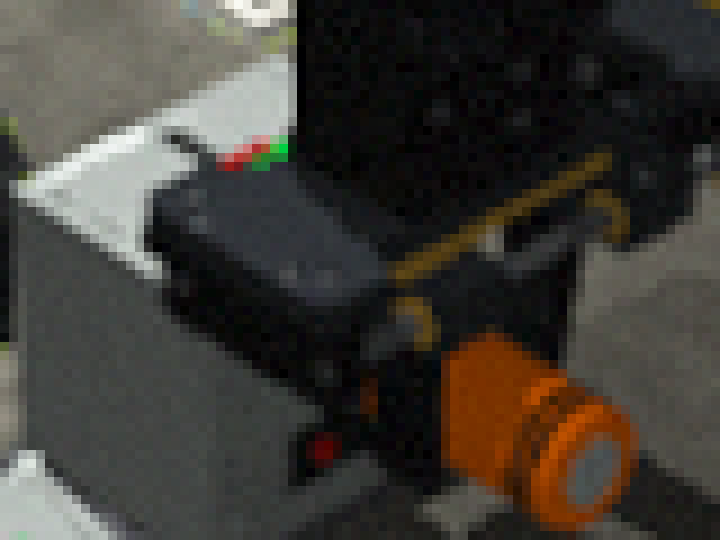

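Request:
{"op": "carry_out", "data": {"targets": [[-0.009,0,0,0,0,0],[-0.009,0,0,0,0,0],[-0.009,0,0,0,0,0],[-0.009,0,0,0,0,0],[-0.009,0,0,0,0,0],[-0.009,0,0,0,0,0],[-0.009,0,0,0,0,0],[-0.009,0,0,0,0,0]]}}

```text
time_s: 15.78
position: [0.5752, -0.0505, 0.0771]
tcp_rot: [[0.998, -0.067, -0.002], [-0.067, -0.998, -0.0], [-0.002, 0.0, -1.0]]
force: [-3.2, -0.2, -0.5]
opening: 0.45
```

```bash
python3 - <<'E'
from h import *
state()
s=bot.capture("scene");cv2.imwrite("pics/scene13.png",s)
h=cv2.cvtColor(s,cv2.COLOR_BGR2HSV)
m=(cv2.inRange(h,(0,120,100),(8,255,255))|cv2.inRange(h,(172,120,100),(180,255,255)))
m[165:]=0;m[:150]=0;m[:,:295]=0;m[:,325:]=0
ys,xs=np.nonzero(m);P=np.array([onz("scene",x,y,.108) for x,y in zip(xs,ys)])
y=np.radians(-3.87);a=np.array([np.cos(y),np.sin(y),0])
print(len(P),(P.mean(0)-[.6727,-.0563,0])@a)
p=bot.read_state()["position"]-[0,0,.0023];print("rear pred",proj("scene",p-.05*a))
cv2.imwrite("pics/v13.png",np.hstack([cv2.resize(s[145:205,285:365],None,fx=5,fy=5,interpolation=0),cv2.resize(s[130:310,180:400],(400,300))]))
E
```

```text
15.775 [ 0.5752 -0.0505  0.0771] yaw -3.87 tilt [-0.0022 -0.    ] F [-3.22 -0.16 -0.47] op 0.45
5 0.0033608583235409002
rear pred [345.67850486 192.09370822]
```

View pics/v13.png

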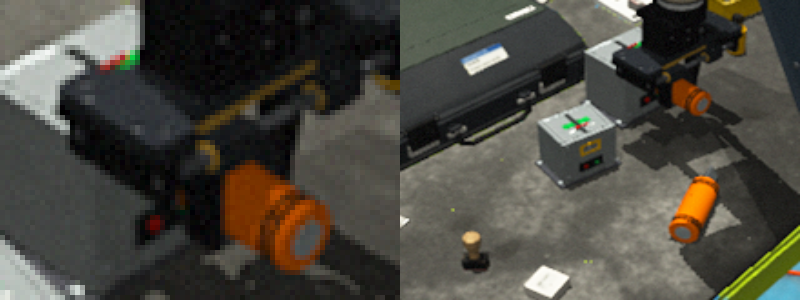

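```bash
python3 -c "
from h import *
print(bot.hand_in()); state()"
```

```text
the job is handed in; nothing more can be done
None
the job is handed in; nothing more can be done
```

I rolled the right-hand orange key about 23 mm left on the bench until its tongue lay level. I then gripped it, turned its heading to match the slot while it still rested on the bench, and lifted it. I slid the tongue into the larger box's slot and handed the job in at about 15.8 s of the 51 s, still gripping and pushing.

**Plunger:** in the last picture the red pointer stands over the green band, about 3 mm past its centre. My estimates of how far the plunger is in are rough and differ:
- **From the pointer's shift:** 18 mm. The gripper partly hid the pointer.
- **From the arm's travel:** about 17.5 mm, reckoned from that same pointer reading.
- **From the push-back force of 3.2 N:** about 13–14 mm, close to the 13 mm limit, with sensor noise of roughly ±0.5 N.

**Forces and grip:** force rose smoothly from 0 to about 3.3 N on the way in, with no sign of jamming. The opening held steady at 0.45, and key position checks against the arm showed no slip, so the key was clear of the bench at about 75 mm height.

**Not confirmed:**
- **Tongue level:** I measured it only on the bench, good to about 5 degrees. The gripper hid the tongue from both cameras once it was held.
- **Camera agreement:** the two cameras disagreed by about 2 mm on some points, within the stated calibration.
- **Bystanders:** the stamp, block, spare key and smaller box looked unmoved. I never worked near the bottle and tape, but did not check them at the end.

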